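# Stamp a gear rack in the marking jig and hold it up to the inspection camera

### The job

The gear rack in the marking jig needs its acceptance mark: use the brass mallet to drive the sprung punch firmly down onto the rack, then set the mallet back down on the bench without letting it fall. Then grip the rack by its free tail, draw it straight out from under the bridge, and hold it up to the inspection camera: the mark at the camera's point of focus, the marked end pointing straight towards the stand and dipped so that the marked upper face looks into the lens. Finish holding it there, still, with nothing but the gripper carrying it, and leave the other things on the bench where they lie.

Things in the scene. Friction and masses are not known exactly. Their poses are not given: they have to be found in the camera images.
- rack: gear rack: square steel bar, toothed, 120 mm long, 10 wide, 10 high, 0.1 kg, lying in the jig's channel. Origin: centre of its underside; -y runs along it to the smooth end to be marked, z up through the face that takes the mark. The 43 mm at its tail overhang the jig freely, underside 50 mm above the bench: grip it there across its width (x), about 12 mm from the tail end
- mark (a point): point on the rack's upper face under the punch, where the mark is made: on the centre line, 10 mm from the rack's smooth front end (50 mm along -y from the rack's centre, 10 mm above its underside)
- tail (a point): centre of the rack's free rear end face (60 mm along +y from its centre, 5 mm above its underside)
- marking_jig: fixed steel jig on rubber feet, 106 x 80 mm, 124 tall. Origin on the bench; x points along its channel from the open end to the end stop (face at x = 45 mm). Channel floor 50 mm up, from x = -32 to 54 mm; its rails are 13 mm apart, 6 high. A bridge (x = 21 to 49, underside 72 mm up) crosses it and carries the punch, so the rack must be drawn out straight along -x, about 70 mm, before it is lifted
- punch_head (a point): centre of the flat round top (25 mm across) of the sprung vertical punch; 124 mm above the bench at rest, at x = 35 mm of the jig
- punch (a joint): downward travel of the punch: 0 up at rest. Its tip meets the rack at about 0.006 m; the spring takes 2 N to start and about 4.5 N there, and it springs back by itself. A firm tap or push of 15 to 20 N in all through the mallet makes the mark
- mallet: brass-headed mallet, 0.32 kg, standing on a flat face of its head. Head: cylinder, 34 mm across, 64 tall, axis z; origin: centre of the lower face. The wooden handle runs level from the head along -x to x = -172 mm, 16 to 18 mm wide (y), 20 to 24 high, its middle 32 mm above that face
- mallet_grip (a point): point in the middle of the mallet's handle, 55 mm from the head's axis, where to grip it across its 16 mm width
- camera_head: inspection camera, 41 mm across, 130 long, on a fixed column stand (112 mm round foot, column 480 mm tall and 126 mm behind the lens front). Origin: centre of the lens front, 356 mm above the bench. z axis: viewing direction, 55 degrees below level; y axis: level, across the view; x axis: back towards the column and 35 degrees below level
- focus (a point): the camera's point of sharp focus in the air: 190 mm in front of the lens on its axis, 200 mm above the bench, 235 mm from the stand's column on plan
- chrome_rod: straight chromed rod with collars, 136 mm long, 14 mm wide, lying. Bystander; origin: centre of its underside
- pliers: long-nose pliers with blue handles, 175 mm, lying. Bystander; origin: centre of its underside
- tape_measure: yellow pocket tape measure, 81 mm wide, 66 mm tall, standing. Bystander; origin: centre of its underside
Mind the look-alikes: they are no part of the job. There is more than one size of the mallet; the one meant has the size given above.

How it is judged:
By the outcome, as a careful person would: the job done as asked, in the order asked, and still so for the second after the job is handed in, while the arm keeps its last pose, push and grip.
It also fails if it takes over 69 s, if anything falls off the work surface, if the arm or the gripper's body presses on something with over 40 N, if the wrist force passes 120 N, or if a joint passes its speed limit or range.

### The arm

A 7-joint arm with a two-finger parallel gripper is mounted at the origin on a cart in front of the work surface, level with it; the furniture and walls round the work are solid. World frame = base frame: x ahead of the robot, y to its left, z up, the work surface at z = 0. Lengths are in m, angles in rad, forces in N, time in s.
With the tool pointing down it reaches from about 0.4 to 0.85 m from the base axis. Payload 10.4 kg.
Tool frame: the origin (TCP) lies on the centre line of the jaws, within the pads' length; the fingertips stand 8 mm ahead of it and the grasp point (between the pads) lies 11 mm behind it (r.finger_overhang is the distance from the TCP to the fingertips, in m); z points along the fingers, y is the line along which they close (so a half turn about z gives the same grasp; the last joint's range is limited). The gripper opens to 87 mm and grips with 3 to 60 N. Pads are 19 mm wide; open, the fingers measure 117 mm over their backs; the gripper's body (75 mm by 190 mm) begins 51 mm behind the grasp point.
Start: joints at [1.29, 0.332, -0.065, 1.46, 0.022, 1.35, -0.088], TCP at [0.159, -0.604, 0.231] pointing down, gripper open.
Joint ranges: [-2.6, 2.6], [-0.5, 2.12], [-1.47, 1.34], [0.16, 2.42], [-1.27, 4.41], [0.06, 2.06], [-2.6, 2.6]. Speed limits (rad/s): [2.22, 2.22, 2.79, 2.79, 3.14, 3.14, 3.14].

### API

Orientations are given as a unit quaternion [x, y, z, w].
In Python, from bench import r, vision gives the robot as it stands.
- The arm moves only by the tool drive_tool, never from a script. Its argument "series" is a list of rows, each a list of 2 entries, a list of its own where there are three numbers: the shift along the world's x, y, z in cm, then the turn about the world's z in degrees. A call has exactly 10 rows; each row shifts and turns the commanded pose from where the row before left it; what a row does not reach is not made up. A row lasts 1/8 s, in which the tool goes at most 62.5 mm and 10.7 degrees, less where a joint would pass 70% of its speed; a pose out of reach is approached as far as the arm can. A call with a gripper value outside its range is refused whole. "hand" is the closure, from 0 (fully open) to 1 (shut), set as the call begins (left out, the last holds). The fingers move at their own pace and stop on an object; "newtons" is the grip in N (left out, the last holds). Time passes only in rows, so rows that do not move let the fingers close, or fill a call up. It gives the time, the measured TCP pose, the force, the opening and the grip force at its end, in the units of the state.
- r.read_state(): the state, without advancing time (a new reading comes with each control period).
- vision.camera(name): name is "side" or "top"; returns a dict with "color" (384x512x3 uint8, red, green, blue), "intrinsics" (3x3 intrinsics, pixels), "R" (3x3) and "t" (3): a world point X has camera coordinates R X + t. Camera axes: x right, y down, z forward; pixel columns grow to the right and rows downward; lengths in m; the calibration is good to about 2 mm. A picture is of the moment at which its call begins. There is no depth.
- r.close_job(): hands the job in; it is judged then, once.
The state is a dict: "time": time; "joint_positions": joint angles; "joint_vel": joint speeds; "joint_torque": joint torques, N m; "ee_pos": TCP position; "eef_rot": TCP orientation; "ft_force": force on the tool from outside, world axes, zero at the start; "torque": the same for the moment, N m; "width": finger opening in m; "grip_force": force on a finger pad.
Only numpy, scipy, OpenCV 4.12 (cv2) and the standard library are available. Lean on these libraries where they do the work, as an engineer would, in place of code of your own. Each camera call takes 0.05 s, during which the arm holds its last target. There are 200 camera calls.

## Working session

There is one attempt and no reset: what is moved stays moved. The work goes in short steps, Python scripts to look and compute and a tool call to move; the robot and the scene stay as the last step left them, time stands still between calls to the robot, and variables do not carry over. Pictures are saved under pics/ and viewed, at most 10 in all, crops included, and the job is handed in when it is done.

Besides the shell and the picture viewer there is one more tool, called after "Call:" by a JSON object that holds its "name" and its "arguments", one argument or row to a line. drive_tool: Moves the arm, as the interface text tells. Its arguments: {"type":"object","properties":{"series":{"type":"array"},"hand":{"type":"number"},"newtons":{"type":"number"}},"required":["series"]}

```bash
mkdir -p pics; ls; cat > h.py <<'E'
import numpy as np,cv2
from bench import r,vision
def snap(n,f):
    c=vision.camera(n); cv2.imwrite(f'pics/{f}.png',cv2.cvtColor(c['color'],cv2.COLOR_RGB2BGR)); np.savez(f'pics/{f}.npz',K=c['intrinsics'],R=c['R'],t=c['t']); return c
def load(f):
    return np.load(f'pics/{f}.npz')
def ray(c,u,v):
    R=np.array(c['R']);o=-R.T@c['t'];d=R.T@np.linalg.solve(c['K'],[u,v,1.]);return o,d
def atz(c,u,v,z):
    o,d=ray(c,u,v);return o+d*(z-o[2])/d[2]
def proj(c,X):
    p=c['K']@(c['R']@np.array(X)+c['t']);return p[:2]/p[2]
def tri(c1,p1,c2,p2):
    o1,d1=ray(c1,*p1);o2,d2=ray(c2,*p2)
    A=np.array([d1,-d2]).T;s=np.linalg.lstsq(A,o2-o1,rcond=None)[0]
    a,b=o1+d1*s[0],o2+d2*s[1];return (a+b)/2,np.linalg.norm(a-b)
E
python3 - <<'E'
from h import *
for n in('top','side'):
    c=snap(n,n+'0');i=cv2.imread(f'pics/{n}0.png');cv2.imwrite(f'pics/{n}0b.png',cv2.resize(i,(800,600),interpolation=cv2.INTER_CUBIC))
    print(n,-c['R'].T@c['t'],c['R'][2])
s=r.read_state();print(s['ee_pos'],s['eef_rot'],s['ft_force'],s['width'],s['time'])
E
```

```text
pics
top [ 0.03660093 -0.32347141  1.7703923 ] [ 0.29373635  0.00795913 -0.95585334]
side [ 0.10062022 -1.16008043  0.91039972] [ 0.38129383  0.71273263 -0.58875055]
[ 0.15926505 -0.6040221   0.22984887] [ 9.91704732e-01  1.28535320e-01 -1.01547342e-04 -6.20732003e-04] [-0.39065957 -0.42489119 -0.07524075] 0.0869652580908173 0.1
```

View pics/top0b.png

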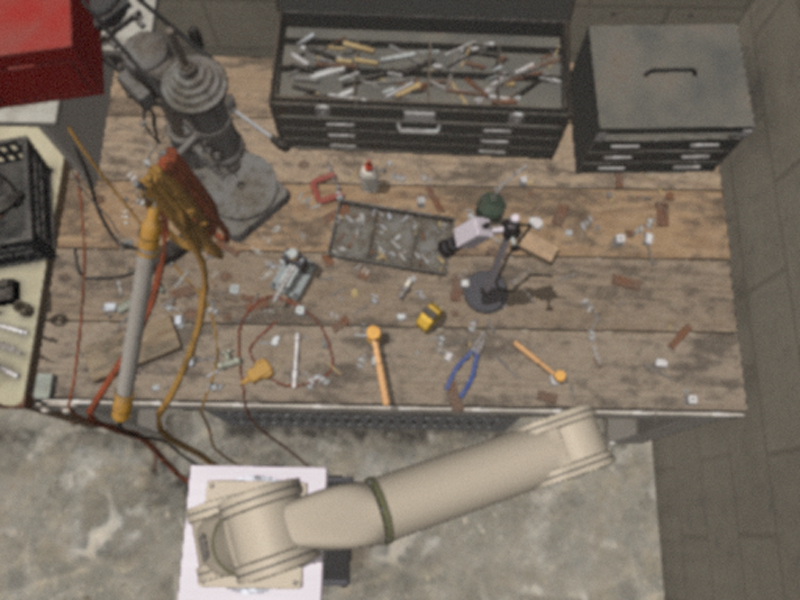

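View pics/side0b.png

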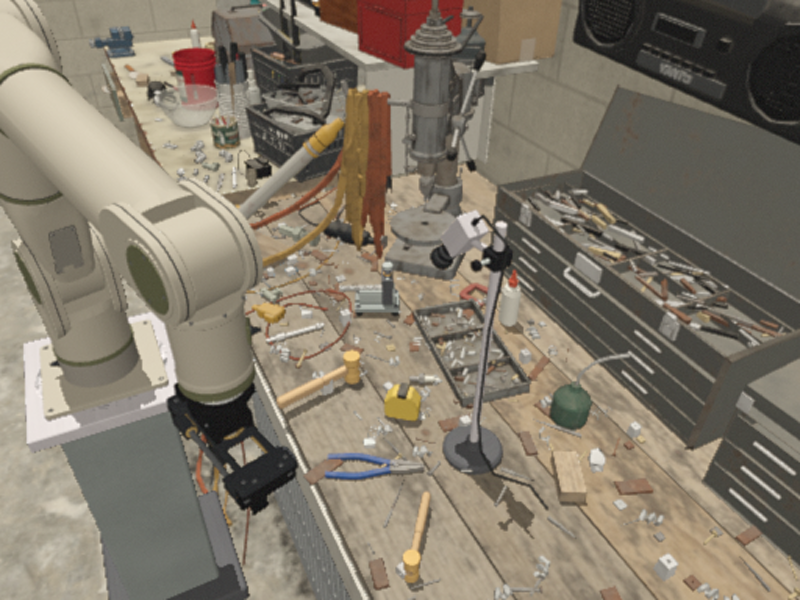

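The top picture shows the jig at about (292,275), the camera stand's foot at (487,292), the large mallet's head at (375,333) and a smaller mallet at (560,376). In the side picture the jig is at (377,300) and the large mallet's head at (351,367). Next I'll make enlarged crops in one composite.

```bash
python3 - <<'E'
from h import *
t=cv2.imread('pics/top0.png');s=cv2.imread('pics/side0.png')
def crop(i,u,v,w,h):return cv2.resize(i[v:v+h,u:u+w],(400,300),interpolation=cv2.INTER_CUBIC)
# crops scale: 
A=crop(t,160,150,60,45);B=crop(s,216,155,60,45);C=crop(t,210,200,80,60);D=crop(s,170,215,80,60)
cv2.imwrite('pics/comp1.png',np.vstack([np.hstack([A,B]),np.hstack([C,D])]))
E
```

```text
(no output)
```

View pics/comp1.png

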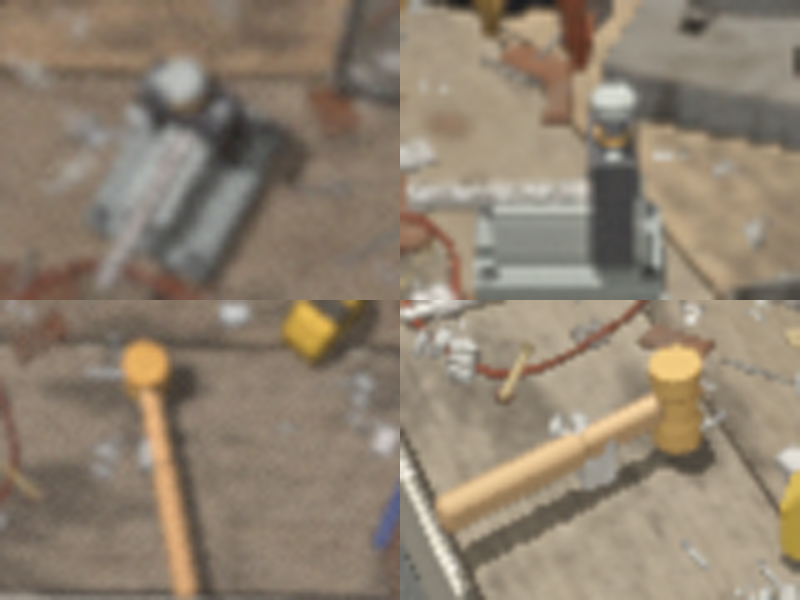

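The composite shows the jig with its punch head at top (187.3,162.3) and side (248,168.8), and the rack tail at top (175.4,192.4) and side (217,183.5). The mallet's head top is at top (239,212.5) and side (225,226.6), and its handle end is at top (247.5,258.8) and side (179.5,258).

```bash
python3 - <<'E'
from h import *
T=load('top0');S=load('side0')
T=dict(T);S=dict(S)
f=lambda n,a,b:print(n,*[np.round(x,4) for x in tri(T,a,S,b)])
f('punch',(187,162),(247.6,168.4))
f('tail',(175.1,192.1),(216.9,183.2))
f('mhead',(238.8,212.3),(224.6,226.2))
f('mend',(247.3,258.6),(179.3,257.6))
# camera lens etc from full 800 px pics: scale .64
p=lambda u,v:((u+.5)*.64-.5,(v+.5)*.64-.5)
f('lens',p(447,248),p(441,258))
f('foot',p(487,292),p(473,450))
f('coltop',p(513,228),p(501,229))
print('punch z.124',atz(T,187,162,.124),atz(S,247.6,168.4,.124))
print('tail z.06',atz(T,175.1,192.1,.06),atz(S,216.9,183.2,.055))
print('mhead .064',atz(T,238.8,212.3,.064),atz(S,224.6,226.2,.064))
print('mend .032',atz(T,247.3,258.6,.044),atz(S,179.3,257.6,.032))
print('foot',atz(T,*p(487,292),0.01),atz(S,*p(473,450),0.01))
# small mallet
print('small',atz(T,*p(560,376),.04),atz(T,*p(515,343),.03),atz(S,*p(412,560),.04),atz(S,*p(427,494),.03))
print(T['K'])
E
```

```text
punch [ 0.6341 -0.0694  0.1267] 0.0037
tail [ 0.534  -0.0214  0.0619] 0.0006
mhead [ 0.4597 -0.264   0.07  ] 0.0019
mend [ 0.295  -0.2989  0.0342] 0.003
lens [ 0.5642 -0.4184  0.3613] 0.0014
foot [ 0.5835 -0.5425  0.0066] 0.0013
coltop [ 0.5747 -0.5395  0.4723] 0.0173
punch z.124 [ 0.63315302 -0.0685754   0.124     ] [ 0.63806576 -0.06525101  0.124     ]
tail z.06 [ 0.53487856 -0.02107115  0.06      ] [ 0.53726926 -0.01210071  0.055     ]
mhead .064 [ 0.46025816 -0.26366157  0.064     ] [ 0.4633337  -0.25750392  0.064     ]
mend .032 [ 0.29206519 -0.29887968  0.044     ] [ 0.29704462 -0.29662967  0.032     ]
foot [ 0.58177701 -0.54187786  0.01      ] [ 0.5823598  -0.54485836  0.01      ]
small [ 0.36784922 -0.70728199  0.04      ] [ 0.44815311 -0.60472547  0.03      ] [ 0.37005169 -0.70458288  0.04      ] [ 0.45140471 -0.604641    0.03      ]
[[472.88256948   0.         251.62760943]
 [  0.         472.88256948 186.60855078]
 [  0.           0.           1.        ]]
```

Call:
{"name": "drive_tool", "arguments": {
  "series": [
    [[2.6,3.3,0],0],
    [[2.6,3.3,0],0],
    [[2.6,3.3,0],0],
    [[2.6,3.3,0],-1],
    [[2.6,3.3,-1],-1],
    [[2.6,3.3,-1],-1],
    [[2.6,3.3,-1.5],0],
    [[2.6,3.3,-1.5],0],
    [[2.6,3.3,-1.5],0],
    [[2.8,3.5,-1.5],0]
  ],
  "hand": 0
}}

```text
time: 1.35
ee_pos: [0.4218, -0.2713, 0.15]
eef_rot: [0.995, 0.102, -0.0, 0.0]
ft_force: [0.5, -0.3, -0.7]
width: 0.0869
grip_force: 0.0
```

Call:
{"name": "drive_tool", "arguments": {
  "series": [
    [[0,0,-2],0],
    [[0,0,-2],0],
    [[0,0,-2],0],
    [[0,0,-2],0],
    [[0,0,-2],0],
    [[0,0,-1.5],0],
    [[0,0,-1],0],
    [[0,0,-0.4],0],
    [[0,0,0],0],
    [[0,0,0],0]
  ]
}}

```text
time: 2.6
ee_pos: [0.4217, -0.2726, 0.0221]
eef_rot: [0.995, 0.103, 0.0, 0.0]
ft_force: [-0.1, 0.0, 0.1]
width: 0.087
grip_force: 0.0
```

```bash
python3 - <<'E'
from h import *
snap('top','t1');snap('side','s1')
t=cv2.imread('pics/t1.png');s=cv2.imread('pics/s1.png')
def crop(i,u,v,w,h):return cv2.resize(i[v:v+h,u:u+w],(400,300),interpolation=cv2.INTER_CUBIC)
cv2.imwrite('pics/comp2.png',np.hstack([crop(t,200,190,80,60),crop(s,170,205,80,60)]))
E
```

```text
(no output)
```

View pics/comp2.png

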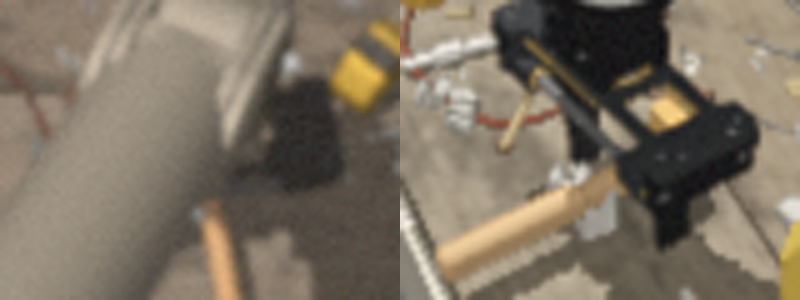

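The gripper straddles the handle, with the head just beyond it at side crop (675,105). I'll close with full force and then lift.

Call:
{"name": "drive_tool", "arguments": {
  "series": [
    [[0,0,0],0],
    [[0,0,0],0],
    [[0,0,0],0],
    [[0,0,0],0],
    [[0,0,0],0],
    [[0,0,0],0],
    [[0,0,0],0],
    [[0,0,0],0],
    [[0,0,0],0],
    [[0,0,0],0]
  ],
  "hand": 1,
  "newtons": 60
}}

```text
time: 3.95
ee_pos: [0.4212, -0.2723, 0.0215]
eef_rot: [0.995, 0.103, -0.0, -0.0]
ft_force: [-0.5, 1.0, -0.2]
width: 0.0154
grip_force: 59.3
```

Call:
{"name": "drive_tool", "arguments": {
  "series": [
    [[0,0,0.5],0],
    [[0,0,1.5],0],
    [[0,0,2],0],
    [[0,0,2.5],0],
    [[0,0,2.5],0],
    [[0,0,2.5],0],
    [[0,0,2.5],0],
    [[0,0,2],0],
    [[0,0,0.5],0],
    [[0,0,0],0]
  ]
}}

```text
time: 5.2
ee_pos: [0.4213, -0.2723, 0.1867]
eef_rot: [0.995, 0.103, 0.0, 0.0]
ft_force: [0.4, -0.6, -2.8]
width: 0.0154
grip_force: 59.3
```

Call:
{"name": "drive_tool", "arguments": {
  "series": [
    [[1,1.1,0],0],
    [[2,2.2,0],0],
    [[2,2.3,0],0],
    [[2.4,2.7,0],0],
    [[2.4,2.7,0],0],
    [[2.4,2.7,0],0],
    [[2.2,2.5,0],0],
    [[2,2.2,0],0],
    [[1,1.1,0],0],
    [[0,0,0],0]
  ]
}}

```text
time: 6.45
ee_pos: [0.5954, -0.0761, 0.1859]
eef_rot: [0.995, 0.103, -0.0, -0.0]
ft_force: [0.4, -0.2, -4.4]
width: 0.0155
grip_force: 59.3
```

```bash
python3 - <<'E'
from h import *
snap('top','t2');snap('side','s2')
t=cv2.imread('pics/t2.png');s=cv2.imread('pics/s2.png')
def crop(i,u,v,w,h):return cv2.resize(i[v:v+h,u:u+w],(400,300),interpolation=cv2.INTER_CUBIC)
cv2.imwrite('pics/comp3.png',np.hstack([crop(t,150,140,80,60),crop(s,210,130,80,60)]))
s=r.read_state();print(s['ee_pos'],s['ft_force'],s['torque'],s['grip_force'])
E
```

```text
[ 0.59480213 -0.07833065  0.18620948] [-0.5336177  -0.92632947 -2.38917882] [-0.01893779  0.10103915  0.01694783] 59.32435479015112
```

View pics/comp3.png

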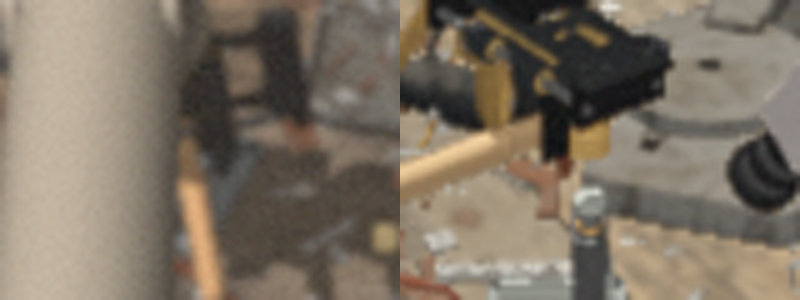

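The head sits over the punch in the side view: head bottom at crop column 590, punch top at (590,197). I'll go down to just above the punch.

Call:
{"name": "drive_tool", "arguments": {
  "series": [
    [[0,0,-1],0],
    [[0,0,-1],0],
    [[0,0,-0.7],0],
    [[0,0,-0.4],0],
    [[0,0,-0.2],0],
    [[0,0,-0.2],0],
    [[0,0,-0.2],0],
    [[0,0,-0.2],0],
    [[0,0,-0.1],0],
    [[0,0,0],0]
  ]
}}

```text
time: 7.8
ee_pos: [0.5953, -0.0774, 0.1465]
eef_rot: [0.995, 0.103, -0.0, 0.0]
ft_force: [-0.1, -0.3, -3.2]
width: 0.0154
grip_force: 59.3
```

Call:
{"name": "drive_tool", "arguments": {
  "series": [
    [[0,0,-0.1],0],
    [[0,0,-0.1],0],
    [[0,0,-0.1],0],
    [[0,0,-0.1],0],
    [[0,0,-0.1],0],
    [[0,0,0],0],
    [[0,0,0],0],
    [[0,0,0],0],
    [[0,0,0],0],
    [[0,0,0],0]
  ]
}}

```text
time: 9.05
ee_pos: [0.5954, -0.0774, 0.1416]
eef_rot: [0.995, 0.103, 0.0, 0.0]
ft_force: [-0.7, 0.1, -0.1]
width: 0.0155
grip_force: 59.3
```

Call:
{"name": "drive_tool", "arguments": {
  "series": [
    [[0,0,-0.1],0],
    [[0,0,-0.1],0],
    [[0,0,-0.1],0],
    [[0,0,-0.05],0],
    [[0,0,0],0],
    [[0,0,0],0],
    [[0,0,0],0],
    [[0,0,0],0],
    [[0,0,0],0],
    [[0,0,0],0]
  ]
}}

```text
time: 10.3
ee_pos: [0.5953, -0.0775, 0.139]
eef_rot: [0.995, 0.102, 0.0, 0.0]
ft_force: [-6.8, -1.0, 9.7]
width: 0.0153
grip_force: 59.3
```

Call:
{"name": "drive_tool", "arguments": {
  "series": [
    [[0,0,-0.1],0],
    [[0,0,-0.05],0],
    [[0,0,0],0],
    [[0,0,0],0],
    [[0,0,0],0],
    [[0,0,0],0],
    [[0,0,0],0],
    [[0,0,0],0],
    [[0,0,0],0],
    [[0,0,0],0]
  ]
}}

```text
time: 11.55
ee_pos: [0.5952, -0.0775, 0.1384]
eef_rot: [0.995, 0.102, 0.0, 0.0]
ft_force: [-10.8, -0.6, 16.6]
width: 0.0158
grip_force: 59.3
```

Call:
{"name": "drive_tool", "arguments": {
  "series": [
    [[0,0,-0.08],0],
    [[0,0,0],0],
    [[0,0,0],0],
    [[0,0,0],0],
    [[0,0,0],0],
    [[0,0,0],0],
    [[0,0,0],0],
    [[0,0,0],0],
    [[0,0,0],0],
    [[0,0,0],0]
  ]
}}

```text
time: 12.8
ee_pos: [0.5951, -0.0775, 0.138]
eef_rot: [0.995, 0.102, -0.0, 0.001]
ft_force: [-14.7, -1.3, 22.0]
width: 0.0152
grip_force: 59.3
```

Call:
{"name": "drive_tool", "arguments": {
  "series": [
    [[0,0,0.1],0],
    [[0,0,0.2],0],
    [[0,0,0.4],0],
    [[0,0,0.5],0],
    [[0,0,0.8],0],
    [[0,0,1],0],
    [[0,0,1],0],
    [[0,0,0.9],0],
    [[0,0,0.5],0],
    [[0,0,0],0]
  ]
}}

```text
time: 14.05
ee_pos: [0.5955, -0.0774, 0.1902]
eef_rot: [0.995, 0.103, 0.0, 0.0]
ft_force: [-0.1, 0.2, -4.5]
width: 0.0157
grip_force: 59.3
```

```bash
python3 - <<'E'
from h import *
snap('side','s3')
s=cv2.imread('pics/s3.png');a=cv2.imread('pics/s2.png')
def crop(i,u,v,w,h):return cv2.resize(i[v:v+h,u:u+w],(400,300),interpolation=cv2.INTER_CUBIC)
cv2.imwrite('pics/comp4.png',np.hstack([crop(a,190,130,80,60),crop(s,190,130,80,60)]))
s=r.read_state();print(s['ee_pos'],s['ft_force'],s['torque'],s['grip_force'])
E
```

```text
[ 0.59532061 -0.07736744  0.18970984] [-1.20616926  0.0543759  -3.6710517 ] [-0.0763288   0.15559628 -0.00901321] 59.324244260787964
```

View pics/comp4.png

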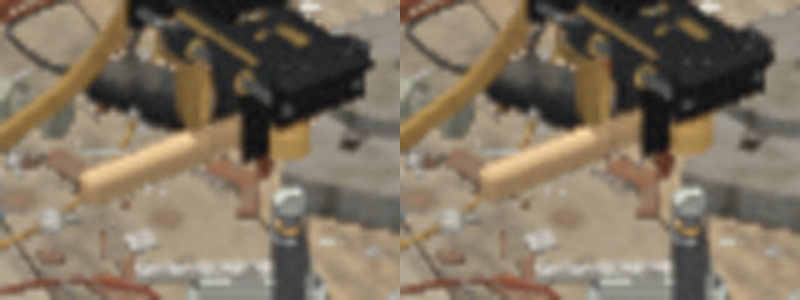

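The mallet hasn't slipped visibly in the grip, and the punch is back up at (688,200). I'll carry the mallet back.

Call:
{"name": "drive_tool", "arguments": {
  "series": [
    [[-1,-1.1,0],0],
    [[-2,-2.2,0],0],
    [[-2,-2.3,0],0],
    [[-2.4,-2.7,0],0],
    [[-2.4,-2.7,0],0],
    [[-2.4,-2.7,0],0],
    [[-2.2,-2.5,-1],0],
    [[-2,-2.2,-1.5],0],
    [[-1,-1.1,-2],0],
    [[0,0,-2],0]
  ]
}}

```text
time: 15.35
ee_pos: [0.4192, -0.2742, 0.124]
eef_rot: [0.995, 0.101, -0.0, 0.0]
ft_force: [-0.8, -0.2, -3.0]
width: 0.0154
grip_force: 59.3
```

Call:
{"name": "drive_tool", "arguments": {
  "series": [
    [[0,0,-2],0],
    [[0,0,-2],0],
    [[0,0,-2],0],
    [[0,0,-1.5],0],
    [[0,0,-1.2],0],
    [[0,0,-0.7],0],
    [[0,0,-0.3],0],
    [[0,0,-0.2],0],
    [[0,0,-0.2],0],
    [[0,0,0],0]
  ]
}}

```text
time: 16.6
ee_pos: [0.4214, -0.2724, 0.0238]
eef_rot: [0.995, 0.103, 0.0, 0.0]
ft_force: [-0.4, -0.4, -3.4]
width: 0.0151
grip_force: 59.3
```

Not in contact yet, so I'll lower slowly.

Call:
{"name": "drive_tool", "arguments": {
  "series": [
    [[0,0,-0.05],0],
    [[0,0,-0.05],0],
    [[0,0,-0.05],0],
    [[0,0,-0.05],0],
    [[0,0,-0.05],0],
    [[0,0,0],0],
    [[0,0,0],0],
    [[0,0,0],0],
    [[0,0,0],0],
    [[0,0,0],0]
  ]
}}

```text
time: 17.85
ee_pos: [0.4212, -0.2724, 0.0214]
eef_rot: [0.995, 0.102, -0.0, 0.0]
ft_force: [-4.7, 1.6, 4.7]
width: 0.0155
grip_force: 59.3
```

Call:
{"name": "drive_tool", "arguments": {
  "series": [
    [[0,0,0.05],0],
    [[0,0,0],0],
    [[0,0,0],0],
    [[0,0,0],0],
    [[0,0,0],0],
    [[0,0,0],0],
    [[0,0,0],0],
    [[0,0,0],0],
    [[0,0,0],0],
    [[0,0,0],0]
  ],
  "hand": 0
}}

```text
time: 19.1
ee_pos: [0.4214, -0.2723, 0.0218]
eef_rot: [0.995, 0.103, 0.0, 0.0]
ft_force: [-0.1, 0.8, 0.3]
width: 0.0868
grip_force: 0.0
```

Call:
{"name": "drive_tool", "arguments": {
  "series": [
    [[0,0,0.5],0],
    [[0,0,1],0],
    [[0,0,1.5],0],
    [[0,0,2],0],
    [[0,0,2],0],
    [[0,0,2],0],
    [[0,0,2],0],
    [[0,0,2],0],
    [[0,0,1],0],
    [[0,0,0],0]
  ]
}}

```text
time: 20.35
ee_pos: [0.4217, -0.2726, 0.1626]
eef_rot: [0.995, 0.103, 0.001, 0.001]
ft_force: [-0.4, -0.7, -0.9]
width: 0.087
grip_force: 0.0
```

Call:
{"name": "drive_tool", "arguments": {
  "series": [
    [[1.2,2.4,0],-3],
    [[1.2,2.5,0],-4],
    [[1.3,2.5,0],-4],
    [[1.3,2.6,0],-4.5],
    [[1.3,2.6,0],-4.5],
    [[1.3,2.6,0],-4.5],
    [[1.3,2.6,0],-4],
    [[1.2,2.5,-1],-4],
    [[1.2,2.4,-1.5],-3],
    [[1,1.9,-1.5],-2]
  ],
  "hand": 0.5
}}

```text
time: 21.6
ee_pos: [0.5442, -0.0252, 0.1205]
eef_rot: [0.975, -0.223, -0.001, -0.0]
ft_force: [-0.3, -0.4, -0.8]
width: 0.0438
grip_force: 0.0
```

```bash
python3 - <<'E'
from h import *
snap('side','s4');snap('top','t4')
s=cv2.imread('pics/s4.png');a=cv2.imread('pics/t4.png')
def crop(i,u,v,w,h):return cv2.resize(i[v:v+h,u:u+w],(400,300),interpolation=cv2.INTER_CUBIC)
cv2.imwrite('pics/comp5.png',np.vstack([np.hstack([crop(a,150,150,60,45),crop(s,200,155,60,45)]),np.hstack([crop(a,205,200,80,60),crop(s,170,215,80,60)])]))
s=r.read_state();print(s['ee_pos'],s['eef_rot'],s['joint_positions'],s['width'])
E
```

```text
[ 0.54349297 -0.02368901  0.11949936] [ 9.75223367e-01 -2.21214131e-01 -1.86504169e-03 -4.63755178e-04] [ 0.42399534  0.29752425 -0.53527921  1.78471897  0.16562911  1.10783316
 -2.18370879] 0.04328455486203514
```

View pics/comp5.png

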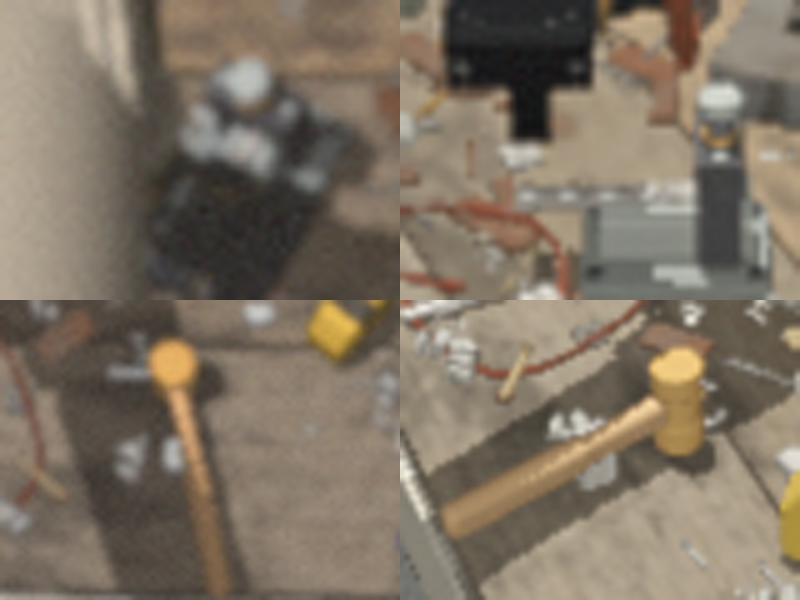

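The mallet stands where it was. The rack tail is at side crop (518,195), and the open jaws hang above it. Joint 7 is near its limit at -2.18, so I'll use the equivalent grasp half a turn away.

Call:
{"name": "drive_tool", "arguments": {
  "series": [
    [[0,0,1],6],
    [[0,0,1],9],
    [[0,0,1],10],
    [[0,0,0],10],
    [[0,0,0],10],
    [[0,0,0],10],
    [[0,0,0],10],
    [[0,0,0],10],
    [[0,0,0],10],
    [[0,0,0],10]
  ]
}}

```text
time: 22.95
ee_pos: [0.5439, -0.0275, 0.1517]
eef_rot: [0.821, 0.571, -0.0, 0.0]
ft_force: [0.8, -0.1, 0.1]
width: 0.0432
grip_force: 0.0
```

Call:
{"name": "drive_tool", "arguments": {
  "series": [
    [[0,0,0],10],
    [[0,0,0],10],
    [[0,0,0],10],
    [[0,0,0],10],
    [[0,0,0],10],
    [[0,0,0],10],
    [[0,0,0],10],
    [[0,0,0],9],
    [[0,0,0],6],
    [[0,0,0],0]
  ]
}}

```text
time: 24.2
ee_pos: [0.544, -0.0274, 0.1516]
eef_rot: [0.223, 0.975, -0.0, -0.0]
ft_force: [-0.1, 0.7, -0.2]
width: 0.0434
grip_force: 0.0
```

```bash
python3 - <<'E'
from h import *
from scipy.spatial.transform import Rotation as Ro
s=r.read_state();print(s['ee_pos'],Ro.from_quat(s['eef_rot']).as_matrix().round(3),s['joint_positions'])
E
```

```text
[ 0.54399187 -0.02736589  0.15159199] [[-0.9    0.435 -0.001]
 [ 0.435  0.9   -0.   ]
 [ 0.001 -0.    -1.   ]] [ 0.81438706  0.38846182 -1.01780391  1.73505491  0.35087258  1.21647009
  0.82578575]
```

Call:
{"name": "drive_tool", "arguments": {
  "series": [
    [[0,0,-2],0],
    [[0,0,-2],0],
    [[0,0,-2],0],
    [[0,0,-2],0],
    [[0,0,-1.5],0],
    [[0,0,-0.8],0],
    [[0,0,-0.4],0],
    [[0,0,0],0],
    [[0,0,0],0],
    [[0,0,0],0]
  ]
}}

```text
time: 25.45
ee_pos: [0.5446, -0.0264, 0.0452]
eef_rot: [0.223, 0.975, 0.0, 0.0]
ft_force: [-0.8, 0.3, 0.6]
width: 0.0433
grip_force: 0.0
```

Call:
{"name": "drive_tool", "arguments": {
  "series": [
    [[0,0,0],0],
    [[0,0,0],0],
    [[0,0,0],0],
    [[0,0,0],0],
    [[0,0,0],0],
    [[0,0,0],0],
    [[0,0,0],0],
    [[0,0,0],0],
    [[0,0,0],0],
    [[0,0,0],0]
  ],
  "hand": 1,
  "newtons": 30
}}

```text
time: 26.7
ee_pos: [0.5448, -0.0255, 0.045]
eef_rot: [0.222, 0.975, 0.001, 0.0]
ft_force: [3.2, 4.6, -1.4]
width: 0.0097
grip_force: 30.0
```

Call:
{"name": "drive_tool", "arguments": {
  "series": [
    [[0.04,0.09,0],0],
    [[0,0,0],0],
    [[-0.18,0.09,0],0],
    [[-0.27,0.13,0],0],
    [[-0.36,0.17,0],0],
    [[-0.36,0.17,0],0],
    [[-0.36,0.17,0],0],
    [[-0.27,0.13,0],0],
    [[0,0,0],0],
    [[0,0,0],0]
  ]
}}

```text
time: 27.95
ee_pos: [0.5262, -0.0167, 0.0446]
eef_rot: [0.223, 0.975, -0.0, -0.001]
ft_force: [-1.0, 2.9, 0.3]
width: 0.0094
grip_force: 30.0
```

Call:
{"name": "drive_tool", "arguments": {
  "series": [
    [[-0.4,0.2,0],0],
    [[-0.7,0.34,0],0],
    [[-0.7,0.34,0],0],
    [[-0.7,0.34,0],0],
    [[-0.7,0.34,0],0],
    [[-0.7,0.34,0],0],
    [[-0.7,0.34,0],0],
    [[-0.7,0.34,0],0],
    [[-0.6,0.29,0],0],
    [[0,0,0],0]
  ]
}}

```text
time: 29.2
ee_pos: [0.4674, 0.0119, 0.0448]
eef_rot: [0.222, 0.975, -0.0, -0.0]
ft_force: [0.2, -0.7, -0.2]
width: 0.0097
grip_force: 30.0
```

Call:
{"name": "drive_tool", "arguments": {
  "series": [
    [[0,0,0.5],0],
    [[0,0,1],0],
    [[0,0,1.5],0],
    [[0,0,2],0],
    [[0,0,2],0],
    [[0,0,2],0],
    [[0,0,2],0],
    [[0,0,2],0],
    [[0,0,1],0],
    [[0,0,0],0]
  ]
}}

```text
time: 30.45
ee_pos: [0.468, 0.0117, 0.1853]
eef_rot: [0.223, 0.975, -0.0, 0.001]
ft_force: [0.5, -0.4, -1.7]
width: 0.0097
grip_force: 30.0
```

Call:
{"name": "drive_tool", "arguments": {
  "series": [
    [[0.3,-1,0],-3],
    [[0.6,-2,0],-6],
    [[0.6,-2.2,0],-7],
    [[0.6,-2.2,0],-7],
    [[0.6,-2.3,0],-7],
    [[0.6,-2.3,0],-7],
    [[0.6,-2.3,0],-7],
    [[0.6,-2.3,0],-6],
    [[0.5,-1.6,0],-4],
    [[0.3,-1,0],-1.6]
  ]
}}

```text
time: 31.7
ee_pos: [0.5204, -0.1815, 0.1836]
eef_rot: [0.653, 0.757, -0.0, -0.001]
ft_force: [0.9, 0.2, -1.3]
width: 0.0094
grip_force: 30.0
```

```bash
python3 - <<'E'
from h import *
from scipy.spatial.transform import Rotation as Ro
snap('side','s6');snap('top','t6')
s=cv2.imread('pics/s6.png');a=cv2.imread('pics/t6.png')
def crop(i,u,v,w,h):return cv2.resize(i[v:v+h,u:u+w],(400,300),interpolation=cv2.INTER_CUBIC)
cv2.imwrite('pics/comp6.png',np.vstack([np.hstack([crop(a,190,150,80,60),crop(s,200,150,80,60)]),np.hstack([crop(a,270,120,80,60),crop(s,260,130,80,60)])]))
s=r.read_state();print(s['ee_pos'],Ro.from_quat(s['eef_rot']).as_matrix()[:,0].round(3),s['joint_positions'].round(2),s['torque'])
E
```

```text
[ 0.52054625 -0.18129467  0.18394627] [-0.149  0.989  0.001] [ 0.98  0.31 -0.86  1.68  0.25  1.26  0.22] [-0.02519544 -0.12842081  0.01797314]
```

View pics/comp6.png

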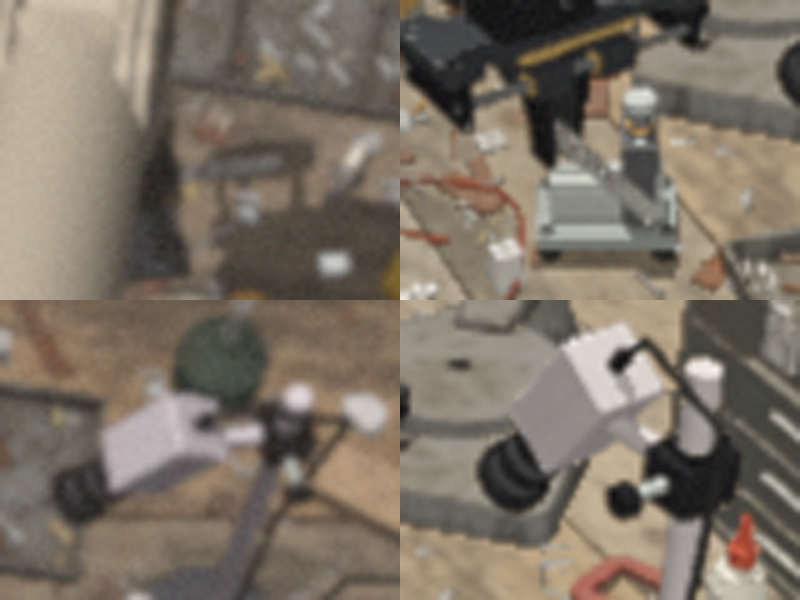

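The rack is held and already appears dipped. Its tip is at side (249,192.5) and top (246.6,181.6). The lens front is at top (284.6,158.2) and side (281.2,166), and the column top at top (329,139) and side (320.2,143.2).

```bash
python3 - <<'E'
from h import *
T=dict(load('t6'));S=dict(load('s6'))
f=lambda n,a,b:print(n,*[np.round(x,4) for x in tri(T,a,S,b)])
f('lens',(284.6,158.2),(281.2,166)); f('lensB',(284,159.5),(281.2,166))
f('col',(329,139),(320.2,143.2))
f('tip',(246.6,181.6),(249.2,192.6))
g=np.array([.5205,-.1813,.195]);h=np.array([.149,-.989,0])
for a in range(0,60,10):
    d=np.cos(np.radians(a))*h-np.array([0,0,np.sin(np.radians(a))]);X=g+.108*d
    print(a,proj(T,X).round(1),proj(S,X).round(1))
print('grip',proj(S,g).round(1))
p=lambda u,v:((u+.5)*.64-.5,(v+.5)*.64-.5)
for z in(.08,.3,.45):print(z)
f('tape',p(430,318),p(403,388))
# column axis at several heights, predicted with foot
for X in([.5835,-.5425,.48],[.583,-.5425,0.01]):print(proj(T,X),proj(S,X))
E
```

```text
lens [ 0.5659 -0.4142  0.3558] 0.0042
lensB [ 0.5642 -0.4131  0.3547] 0.0003
col [ 0.5841 -0.5375  0.4806] 0.0001
tip [ 0.5352 -0.292   0.1989] 0.0045
0 [245.4 182.2] [249.7 192.6]
10 [245.  183.8] [249.4 197.2]
20 [243.7 185.5] [248.4 201.2]
30 [241.6 187.2] [246.9 204.2]
40 [238.7 188.8] [245.  206.3]
50 [235.2 190.3] [242.6 207.4]
grip [230.5 176. ]
0.08
0.3
0.45
tape [ 0.5026 -0.3992  0.071 ] 0.0141
[330.68560065 139.26952564] [321.23379833 144.52013856]
[311.6545819  186.40283641] [302.29135494 287.16868261]
```

The rack is still level. I'll ease the grip so it droops about the jaws.

Call:
{"name": "drive_tool", "arguments": {
  "series": [
    [[0,0,0],0],
    [[0,0,0],0],
    [[0,0,0],0],
    [[0,0,0],0],
    [[0,0,0],0],
    [[0,0,0],0],
    [[0,0,0],0],
    [[0,0,0],0],
    [[0,0,0],0],
    [[0,0,0],0]
  ],
  "newtons": 5
}}

```text
time: 33.05
ee_pos: [0.5208, -0.1802, 0.1848]
eef_rot: [0.652, 0.759, 0.0, 0.0]
ft_force: [0.2, 0.7, -0.7]
width: 0.0096
grip_force: 5.0
```

```bash
cat > ang.py <<'E'
# dip angle of the rack from side-view silhouette: match projected rack line against difference from reference
from h import *
import sys
from scipy.spatial.transform import Rotation as Ro
n=sys.argv[1]
c=snap('side',n);s=r.read_state()
M=Ro.from_quat(s['eef_rot']).as_matrix();h=-M[:,0];g=np.array(s['ee_pos'])+[0,0,.011]
i=cv2.imread(f'pics/{n}.png')
u,v=proj(c,g);u,v=int(u),int(v)
e=cv2.resize(i[v-20:v+40,u-35:u+45],(800,600),interpolation=cv2.INTER_CUBIC)
for a in range(0,91,15):
    d=np.cos(np.radians(a))*h-np.array([0,0,np.sin(np.radians(a))]);q=proj(c,g+.108*d)
    x,y=((q-[u-35,v-20]+.5)*10).astype(int);cv2.circle(e,(x,y),4,(0,0,255),-1);cv2.putText(e,str(a),(x+8,y),0,.5,(0,0,255))
cv2.imwrite(f'pics/{n}e.png',cv2.resize(e,(600,450)))
print(s['time'],s['ee_pos'],s['width'],s['grip_force'],s['torque'])
E
python3 ang.py a1
```

```text
Traceback (most recent call last):
  File "ang.py", line 9, in <module>
    u,v=proj(c,g);u,v=int(u),int(v)
        ~~~~^^^^^
  File "h.py", line 12, in proj
    p=c['K']@(c['R']@np.array(X)+c['t']);return p[:2]/p[2]
      ~^^^^^
KeyError: 'K'
```

```bash
cat > ang.py <<'E'
from h import *
import sys
from scipy.spatial.transform import Rotation as Ro
n,ref=sys.argv[1:3]
snap('side',n);c=dict(load(n));s=r.read_state()
h=-Ro.from_quat(s['eef_rot']).as_matrix()[:,0];g=np.array(s['ee_pos'])+[0,0,.011]
b=lambda f:cv2.GaussianBlur(cv2.imread(f'pics/{f}.png').astype(np.float32),(3,3),0)
D=np.abs(b(n)-b(ref)).sum(2)
out=[]
for a in range(0,96,5):
    d=np.cos(np.radians(a))*h-np.array([0,0,np.sin(np.radians(a))])
    P=np.array([proj(c,g+k*d) for k in np.linspace(.05,.105,20)],np.float32)
    out.append((a,round(float(cv2.remap(D,P[None,:,0],P[None,:,1],1).mean()),0)))
print(out);print(s['time'],s['ee_pos'].round(4),s['width'],s['grip_force'],s['torque'])
E
python3 ang.py a1 s6
```

```text
[(0, 21.0), (5, 23.0), (10, 29.0), (15, 12.0), (20, 4.0), (25, 1.0), (30, 1.0), (35, 1.0), (40, 1.0), (45, 1.0), (50, 1.0), (55, 1.0), (60, 1.0), (65, 1.0), (70, 1.0), (75, 1.0), (80, 1.0), (85, 2.0), (90, 1.0), (95, 1.0)]
33.15 [ 0.5208 -0.1801  0.1848] 0.009876825104860413 4.999948017066345 [ 0.08489994 -0.10927662  0.03175102]
```

The rack slipped a few degrees at 5 N, so I'll lower the grip to 4 N.

Call:
{"name": "drive_tool", "arguments": {
  "series": [
    [[0,0,0],0],
    [[0,0,0],0],
    [[0,0,0],0],
    [[0,0,0],0],
    [[0,0,0],0],
    [[0,0,0],0],
    [[0,0,0],0],
    [[0,0,0],0],
    [[0,0,0],0],
    [[0,0,0],0]
  ],
  "newtons": 4
}}

```text
time: 34.4
ee_pos: [0.5208, -0.1802, 0.1848]
eef_rot: [0.652, 0.759, 0.0, 0.0]
ft_force: [-0.1, -0.6, -1.1]
width: 0.0097
grip_force: 4.0
```

```bash
python3 ang.py a2 s6
```

```text
[(0, 20.0), (5, 24.0), (10, 29.0), (15, 12.0), (20, 4.0), (25, 2.0), (30, 1.0), (35, 1.0), (40, 1.0), (45, 1.0), (50, 1.0), (55, 1.0), (60, 1.0), (65, 1.0), (70, 1.0), (75, 1.0), (80, 1.0), (85, 1.0), (90, 1.0), (95, 1.0)]
34.45 [ 0.5208 -0.1802  0.1848] 0.009914519857583185 4.000072577618994 [ 0.07170993 -0.10104912  0.01304342]
```

Call:
{"name": "drive_tool", "arguments": {
  "series": [
    [[0,0,0],0],
    [[0,0,0],0],
    [[0,0,3],0],
    [[0,0,-3],0],
    [[0,0,3],0],
    [[0,0,-3],0],
    [[0,0,0],0],
    [[0,0,0],0],
    [[0,0,0],0],
    [[0,0,0],0]
  ],
  "newtons": 3
}}

```text
time: 35.7
ee_pos: [0.521, -0.1802, 0.1853]
eef_rot: [0.652, 0.759, 0.0, 0.0]
ft_force: [-0.3, 0.7, -0.9]
width: 0.0097
grip_force: 3.0
```

```bash
python3 ang.py a3 a2
```

```text
[(0, 145.0), (5, 141.0), (10, 82.0), (15, 28.0), (20, 7.0), (25, 2.0), (30, 1.0), (35, 1.0), (40, 1.0), (45, 2.0), (50, 3.0), (55, 8.0), (60, 21.0), (65, 44.0), (70, 63.0), (75, 67.0), (80, 48.0), (85, 22.0), (90, 7.0), (95, 2.0)]
35.75 [ 0.5209 -0.1802  0.1852] 0.009837890242507941 2.9999896539811743 [-0.01261009 -0.06015028 -0.0038894 ]
```

The rack now hangs at about 73 degrees. I'll firm the grip slightly, then push the tip on the bench along an arc to bring the dip back to 35 degrees.

Call:
{"name": "drive_tool", "arguments": {
  "series": [
    [[0,0,0],0],
    [[0,0,0],0],
    [[0.1,-0.6,-0.8],0],
    [[0.2,-1.1,-1.2],0],
    [[0.2,-1.2,-1.5],0],
    [[0.2,-1.2,-1.5],0],
    [[0.1,-1.0,-1.5],0],
    [[0.1,-0.8,-1],0],
    [[0,0,-0.5],0],
    [[0,0,0],0]
  ],
  "newtons": 8
}}

```text
time: 37.0
ee_pos: [0.5298, -0.2386, 0.1047]
eef_rot: [0.651, 0.759, 0.0, -0.0]
ft_force: [-0.1, -0.7, -1.0]
width: 0.0098
grip_force: 8.0
```

```bash
python3 ang.py a4 a2; python3 - <<'E'
from h import *
a=cv2.imread('pics/a3.png');b=cv2.imread('pics/a4.png')
c=dict(load('a4'))
f=lambda i,u,v:cv2.resize(i[v-22:v+23,u-30:u+30],(400,300),interpolation=cv2.INTER_CUBIC)
p=proj(c,[.521,-.19,.17]).astype(int);q=proj(c,[.53,-.25,.09]).astype(int);print(p,q)
cv2.imwrite('pics/comp7.png',np.hstack([f(a,*p),f(b,*q)]))
E
```

```text
[(0, 3.0), (5, 23.0), (10, 55.0), (15, 61.0), (20, 60.0), (25, 47.0), (30, 35.0), (35, 28.0), (40, 29.0), (45, 27.0), (50, 21.0), (55, 25.0), (60, 43.0), (65, 66.0), (70, 78.0), (75, 75.0), (80, 66.0), (85, 45.0), (90, 14.0), (95, 5.0)]
37.05 [ 0.53   -0.2386  0.1051] 0.009793009483442376 8.00006347883027 [-0.01514278 -0.0972744   0.0101879 ]
[231 183] [242 212]
```

View pics/comp7.png

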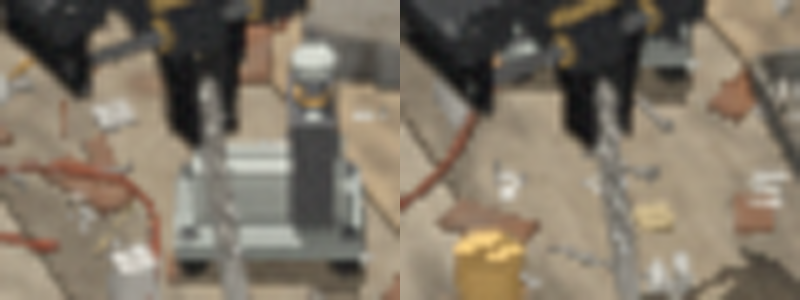

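The rack hangs straight between the pads. I'll lower it onto the bench and sweep.

Call:
{"name": "drive_tool", "arguments": {
  "series": [
    [[0,0,-0.5],0],
    [[0,0,-0.4],0],
    [[0,0,-0.2],0],
    [[-0.1,0.7,-0.22],0],
    [[-0.1,0.7,-0.25],0],
    [[-0.1,0.7,-0.32],0],
    [[-0.1,0.65,-0.35],0],
    [[-0.1,0.55,-0.36],0],
    [[-0.1,0.55,-0.38],0],
    [[0,0,0],0]
  ]
}}

```text
time: 38.3
ee_pos: [0.5236, -0.2001, 0.0746]
eef_rot: [0.651, 0.759, 0.0, -0.0]
ft_force: [0.8, 0.5, 0.1]
width: 0.0103
grip_force: 8.0
```

Call:
{"name": "drive_tool", "arguments": {
  "series": [
    [[-0.07,0.5,-0.4],0],
    [[-0.07,0.5,-0.43],0],
    [[-0.07,0.35,-0.35],0],
    [[-0.07,0.35,-0.4],0],
    [[-0.04,0.3,-0.38],0],
    [[0,0,0],0],
    [[0,0,0],0],
    [[0,0,0],0],
    [[0,0,0],0],
    [[0,0,0],0]
  ]
}}

```text
time: 39.55
ee_pos: [0.5206, -0.1807, 0.0554]
eef_rot: [0.652, 0.759, 0.0, 0.0]
ft_force: [-1.3, 0.3, -0.3]
width: 0.0097
grip_force: 8.0
```

```bash
python3 ang.py a5 a2
```

```text
[(0, 30.0), (5, 45.0), (10, 75.0), (15, 108.0), (20, 106.0), (25, 91.0), (30, 90.0), (35, 90.0), (40, 83.0), (45, 73.0), (50, 81.0), (55, 95.0), (60, 106.0), (65, 112.0), (70, 115.0), (75, 117.0), (80, 117.0), (85, 109.0), (90, 84.0), (95, 41.0)]
39.6 [ 0.5206 -0.1807  0.0554] 0.009735670512069017 8.000011449912563 [ 0.03622416 -0.1181421  -0.01431672]
```

Call:
{"name": "drive_tool", "arguments": {
  "series": [
    [[0,0,0],0],
    [[0,0,0],0],
    [[0,0,1],0],
    [[0,0,2],0],
    [[0,0,2.6],0],
    [[0,0,2.6],0],
    [[0,0,2.6],0],
    [[0,0,2.6],0],
    [[0,0,1.6],0],
    [[0,0,0.8],0]
  ],
  "newtons": 40
}}

```text
time: 40.85
ee_pos: [0.5208, -0.1807, 0.2147]
eef_rot: [0.652, 0.759, 0.0, 0.001]
ft_force: [-0.6, -0.3, -1.2]
width: 0.0097
grip_force: 40.0
```

Call:
{"name": "drive_tool", "arguments": {
  "series": [
    [[0.1,-0.4,0.5],0],
    [[0.2,-0.7,0.5],0],
    [[0.3,-0.8,0.6],0],
    [[0.3,-0.8,0.6],0],
    [[0.3,-0.8,0.4],0],
    [[0.3,-0.6,0.2],0],
    [[0.13,-0.4,0],0],
    [[0,0,0],0],
    [[0,0,0],0],
    [[0,0,0],0]
  ]
}}

```text
time: 42.1
ee_pos: [0.5368, -0.2254, 0.2414]
eef_rot: [0.652, 0.759, 0.0, -0.0]
ft_force: [-0.5, -1.0, -1.6]
width: 0.0097
grip_force: 40.0
```

```bash
python3 ang.py a6 s4; python3 - <<'E'
from h import *
snap('top','t7')
S=dict(load('a6'));T=dict(load('t7'))
s=r.read_state();g=np.array(s['ee_pos'])+[0,0,.011];u=np.array([.149,-.989,0]);z=np.array([0,0,1.])
a=cv2.imread('pics/t7.png');b=cv2.imread('pics/a6.png')
def mk(i,c,k=10):
    m=proj(c,g+.05*u-.03*z).astype(int)
    o=m-[20,20];e=cv2.resize(i[o[1]:o[1]+40,o[0]:o[0]+40],(400,400),interpolation=cv2.INTER_CUBIC)
    for A in(25,35,45):
        A=np.radians(A);d=np.cos(A)*u-np.sin(A)*z;n=np.sin(A)*u+np.cos(A)*z
        for sg in(.005,-.005):
            x,y=((proj(c,g+.108*d+sg*n)-o+.5)*10-.5).astype(int);cv2.circle(e,(x,y),2,(0,0,255),-1)
    print(o);return e
cv2.imwrite('pics/comp8.png',np.hstack([mk(a,T),mk(b,S)]))
E
```

```text
[(0, 5.0), (5, 6.0), (10, 7.0), (15, 11.0), (20, 22.0), (25, 43.0), (30, 63.0), (35, 67.0), (40, 58.0), (45, 42.0), (50, 22.0), (55, 10.0), (60, 6.0), (65, 6.0), (70, 7.0), (75, 8.0), (80, 11.0), (85, 13.0), (90, 15.0), (95, 17.0)]
42.15 [ 0.5368 -0.2255  0.2414] 0.009317822229735463 39.99989239498973 [ 0.02052698 -0.09769341 -0.01437531]
[221 157]
[230 162]
```

View pics/comp8.png

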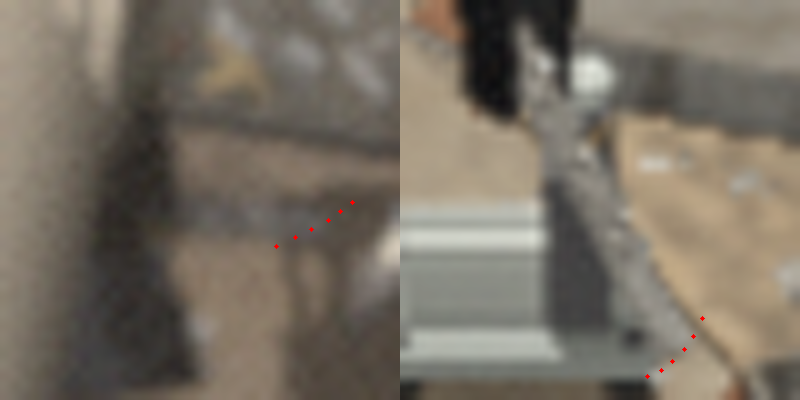

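The dots for a 35-degree dip coincide with the rack's end at side crop (690,350), and the angle scan also peaks near 35 degrees. The mark is at the computed focus, so I'll hand in.

```bash
python3 -c "
from bench import r
print(r.close_job())"
```

```text
the job is handed in; nothing more can be done
None
```

I handed the job in at about 42 s. The punch was pressed with about 25 N through the mallet, and the mallet was set back where it stood. The rack is held still with its mark at the computed focus, its end pointing at the stand and dipped about 35°. I didn't check the mark itself in the images, and no verdict came back.

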